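# Set the staining timer to its preset mark and start it

### The arm

A 7-joint arm with a two-finger parallel gripper is mounted at the origin on a cart in front of the work surface, level with it; the furniture and walls round the work are solid. World frame = base frame: x ahead of the robot, y to its left, z up, the work surface at z = 0. Lengths are in m, angles in rad, forces in N, time in s.
With the tool pointing down it reaches from about 0.4 to 0.85 m from the base axis. Payload 10.4 kg.
Tool frame: the origin (TCP) lies on the centre line of the jaws, within the pads' length; the fingertips stand 11 mm ahead of it and the grasp point (between the pads) lies 8 mm behind it; z points along the fingers, y is the line along which they close (so a half turn about z gives the same grasp; the last joint's range is limited). The gripper opens to 85 mm and grips with 20 to 120 N. Pads are 22 mm wide; open, the fingers measure 114 mm over their backs; the gripper's body (76 mm by 85 mm) begins 54 mm behind the grasp point. The pads swing forward as they close: fully open they stand 13 mm farther back than shut.
Start: joints at [1.134, 0.332, -0.065, 1.46, 0.022, 1.35, -0.088], TCP at [0.251, -0.572, 0.242] pointing down, gripper open.
Joint ranges: [-2.6, 2.6], [-0.5, 2.12], [-1.47, 1.34], [0.16, 2.42], [-1.27, 4.41], [0.06, 2.06], [-2.6, 2.6]. Speed limits (rad/s): [2.22, 2.22, 2.79, 2.79, 3.14, 3.14, 3.14].

### API

Orientations are given as a unit quaternion [w, x, y, z].
In Python, from workcell import manip gives the robot as it stands. The module is installed in compiled form; this text tells all that it offers.
- The arm moves only by the tool step_arm, never from a script. Its arguments are lists of equal length, an entry for each row: "xyz": the shift along the tool's x, y, z in mm, a list of three; "twist": the turn, a rotation vector about the tool's x, y, z in degrees, a list of three; "hand": the opening, from 0 (shut) to 1 (fully open). A call has 1 to 12 rows; each row shifts and turns the commanded pose from where the row before left it, along the tool's axes as they then stand; what a row does not reach is not made up. A row lasts 1/10 s, in which the tool goes at most 50 mm and 8.59 degrees, less where a joint would pass 70% of its speed; a pose out of reach is approached as far as the arm can. A call is refused whole if a number of a shift passes 50 or a number of a turn 8.59, either way. A call with a gripper value outside its range is refused whole. The fingers move at their own pace and stop on an object; "grip_force" is the grip in N (left out, the last holds). Time passes only in rows, so rows that do not move let the fingers close. It gives the time, the measured TCP pose, the force, the opening and the grip force at its end, in the units of the state.
- manip.observe(): the state, without advancing time (a new reading comes with each control period).
- manip.get_image(name): name is "scene" or "top"; returns a dict with "frame" (400x640x3 uint8, blue, green, red), "fx", "fy", "cx", "cy" (pixels), "dist_coeffs" ([k1, k2, p1, p2, k3] as OpenCV has them; the pictures are not rectified), "extrinsics" (4x4, takes a point from camera to world coordinates). Camera axes: x right, y down, z forward; pixel columns grow to the right and rows downward; lengths in m; the calibration is good to about 2 mm. A picture is of the moment at which its call begins. There is no depth.
- manip.finish_job(): hands the job in; it is judged then, once.
Trained networks look in a picture, given as the dict that the camera call returned (one of the last four; its "shot" number tells which), for a name from the list of things; names that differ only in an ending like _2 or _b are one class to them, and where a whole thing is asked for, a point or a joint stands for the part that bears it (a point fixed in the world has none). Each returns a list of dicts, best first, with "p" (0 to 1); they miss things now and then, are a little off and sometimes report something else, mostly with a low value. They report only what shows in the picture. A call takes as long as a camera call.
- manip.trace(label, picture): "pixels" (400x640 bool, what is visible of it) and "position" ([column, row] in pixels, amid what is visible of it).
The state is a dict: "time_s": time; "joint_positions": joint angles; "qd": joint speeds; "tau": joint torques, N m; "tool_pos": TCP position; "tool_rot": TCP orientation; "ft_force": force on the tool from outside, world axes, zero at the start; "ft_torque": the same for the moment, N m; "width": finger opening in m; "grip_force": force on a finger pad.
Only numpy, scipy, OpenCV 4.12 (cv2) and the standard library are available. Lean on these libraries where they do the work, as an engineer would, in place of code of your own. Each camera call takes 0.05 s, during which the arm holds its last target. There are 200 camera calls.

### The job

Turn the red dial on top of the staining timer clockwise until its white pointer lines up with the green mark on the ring round it. The timer is light and its dial is stiff, so press down on it while you turn: it must stay where it stands, without sliding, swivelling or tipping. Then push the blue start button, on the sloping panel sheltered under the timer's front, fully in and let it spring back, and leave the other things on the table as they stand.

Things in the scene. Friction and masses are not known exactly. Their poses are not given: they have to be found in the camera images.
- timer: White bench timer, loose, about 0.23 kg, on four rubber feet (friction 0.9). Origin: centre of its underside, z up, front to -x (towards the robot and its left). Flat top 93 mm up, x -52 to 55, y -58 to 58 mm, 16 mm thick, overhangs the front. Under it a panel rises from the front (20 mm high) to the back at 35 degrees, outward normal (-0.574, 0, 0.819).
- dial_grip (a point): On the dial's upright axis (at x = 0.0015, y = 0 in the timer's frame), 30 mm above the timer's top (z = 0.123). Red dial: round skirt 62 mm wide, its flat top 11 mm above the timer's top; on it a wing grip 46 long along the pointer, 12 thick, its top 37 mm above the timer's top. Fingertips can rest on the skirt. Site z: up; x: the way the pointer points.
- dial_pointer (a point): Tip of the white pointer line at the edge of the dial, 34 mm from the dial axis, 4 mm above the timer's top; it turns with the dial.
- green_mark (a point): The green mark on the black preset ring (83 mm across, flush, 2.4 mm thick) round the dial: its point 34 mm from the dial axis, 4 mm above the timer's top. When pointer and mark line up the two points coincide. The ring is very stiff and stays as it is.
- dial (a joint): Angle of the dial (rad): 0 = pointer straight to the timer's back (its +x), growing clockwise as seen from above; stops at -1.2 and 1.8. Stiff friction of 0.20 N m, no spring, stays where it is left; a steady press of 8 to 15 N on the dial keeps the timer still while it turns. Starts 0.65 to 1.45 rad short of the mark.
- preset_ring (a joint): Angle of the green mark (rad), zero and direction as for the dial: the dial value to be set.
- start_button (a joint): Travel of the start button (m): 0 out, 0.004 fully in; pushed along the sloping panel's inward normal. Spring: 1 N at the start, 3 N fully in; it springs back.
- button_top (a point): Centre of the top of the round blue start button, 20 mm across, on the sloping panel under the overhanging top, hidden from straight above; 8 mm off the panel when out, 4 mm when fully in. Its axis meets the panel at (-0.043, 0, 0.028) in the timer's frame; along it (35 degrees from vertical) the top's front edge leaves about 18 mm clear of the axis.
- rear_left (a point): Point on the timer's housing at its rear left corner, (0.055, 0.058, 0.085) in the timer's frame; used to judge whether the timer has shifted.
- front_right (a point): Point on the timer's housing at its front right corner, (-0.055, -0.058, 0.015) in the timer's frame; used likewise.
- red_stain: Bystander: dropper bottle of dark red stain, black cap, 39 mm across, 112 mm tall, loose, behind the timer. Origin under its centre.
- blue_stain: Bystander: dropper bottle of blue stain, red cap, 39 mm across, 116 mm tall, loose, behind the timer. Origin under its centre.
- brown_stain: Bystander: brown dropper bottle, black cap, 39 mm across, 108 mm tall, loose, behind the timer. Origin under its centre.
- slides: Bystander: green stack of glass slides, 77x37x25 mm, loose, beside the timer. Origin under its centre.
- marker_pen: Bystander: white marker pen with blue cap, 135 mm long, 17 mm thick, lying loose beside the timer. Origin under its centre.
- white_jar: Bystander: small white jar, 42 mm across, 55 mm tall, loose, beside the timer. Origin under its centre.

How it is judged:
By the outcome, as a careful person would: the job done as asked, in the order asked, and still so for the second after the job is handed in, with the robot touching nothing.
It also fails if it takes over 45 s, if anything falls off the work surface, if the arm or the gripper's body presses on something with over 40 N, if the wrist force passes 120 N, or if a joint passes its speed limit or range.

## Working session

There is one attempt and no reset: what is moved stays moved. The work goes in short steps, Python scripts to look and compute and a tool call to move; the robot and the scene stay as the last step left them, time stands still between calls to the robot, and variables do not carry over. Pictures are saved under pics/ and viewed, at most 10 in all, crops included, and the job is handed in when it is done.

Besides the shell and the picture viewer there is one more tool, called after "Request:" as name(argument=value, ...), one argument or row to a line, values as JSON. step_arm: Moves the arm, as the interface text tells. Its arguments: {"type":"object","properties":{"xyz":{"type":"array"},"twist":{"type":"array"},"hand":{"type":"array"},"grip_force":{"type":"number"}},"required":["xyz","twist","hand"]}

```bash
mkdir -p pics; cat > h.py <<'E'
import numpy as np,cv2
from workcell import manip
from scipy.spatial.transform import Rotation as R
def cam(p):
    K=np.array([[p['fx'],0,p['cx']],[0,p['fy'],p['cy']],[0,0,1.]]);return K,np.array(p['dist_coeffs'],float),np.array(p['extrinsics'])
def ray(p,uv):
    K,d,T=cam(p);q=cv2.undistortPoints(np.array([[uv]],float),K,d)[0,0]
    v=T[:3,:3]@np.array([q[0],q[1],1]);return T[:3,3],v/np.linalg.norm(v)
def atz(p,uv,z):
    o,v=ray(p,uv);return o+v*(z-o[2])/v[2]
def proj(p,X):
    K,d,T=cam(p);Ti=np.linalg.inv(T);return cv2.projectPoints(np.array(X,float).reshape(-1,3),cv2.Rodrigues(Ti[:3,:3])[0],Ti[:3,3],K,d)[0][:,0]
def rot():
    s=manip.observe();q=s['tool_rot'];return s,R.from_quat([q[1],q[2],q[3],q[0]])
E
python3 - <<'E'
from h import *
np.set_printoptions(precision=4,suppress=True)
for n in ['scene','top']:
    p=manip.get_image(n);cv2.imwrite(f'pics/{n}0.png',p['frame'])
    print(n,p['extrinsics'][:3,3],p['extrinsics'][:3,2],p['fx'])
    for l in ['timer','dial_grip','dial_pointer','green_mark','dial','preset_ring','button_top','rear_left','front_right','red_stain','blue_stain','brown_stain','slides','marker_pen','white_jar']:
        for r in manip.trace(l,p)[:2]:
            print(l,round(r['p'],2),r['position'],r['pixels'].sum())
s=manip.observe();print(s)
E
```

```text
scene [0.094  0.7356 0.6507] [ 0.4707 -0.6935 -0.5455] 483.17061592462437
timer 0.89 [332.4, 207.5] 3346
dial_grip 0.82 [331.4, 185.3] 495
dial_grip 0.66 [324.2, 226.5] 66
dial_pointer 0.68 [332.4, 185.9] 450
green_mark 0.69 [330.7, 196.5] 244
dial 0.87 [336.2, 182.7] 460
preset_ring 0.79 [331.0, 195.8] 213
button_top 0.65 [358.9, 174.6] 322
button_top 0.4 [322.0, 225.0] 56
rear_left 0.7 [332.2, 205.7] 3439
front_right 0.9 [329.1, 204.2] 3442
red_stain 0.6 [333.2, 207.2] 3381
red_stain 0.58 [323.0, 166.1] 155
blue_stain 0.98 [396.4, 190.0] 599
blue_stain 0.32 [327.4, 194.9] 198
brown_stain 0.56 [357.6, 172.3] 249
slides 0.87 [263.0, 219.3] 452
marker_pen 0.64 [392.7, 231.6] 242
white_jar 0.72 [279.7, 189.9] 425
top [0.4906 0.0287 0.9535] [ 0.0967 -0.0094 -0.9953] 394.27893691900164
timer 0.8 [341.2, 198.9] 2551
dial_grip 0.83 [343.0, 201.7] 582
dial_pointer 0.7 [346.7, 200.0] 609
green_mark 0.85 [338.5, 213.0] 526
dial 0.79 [343.1, 198.4] 643
preset_ring 0.65 [333.8, 207.7] 477
button_top 0.42 [306.5, 148.7] 524
button_top 0.28 [332.4, 207.5] 483
rear_left 0.95 [341.0, 200.2] 2670
re
[... 202 characters left out ...]
9] 295
brown_stain 0.84 [404.5, 193.6] 304
slides 0.56 [304.3, 149.0] 550
marker_pen 0.52 [365.6, 257.6] 308
white_jar 0.6 [344.2, 135.7] 311
white_jar 0.41 [384.6, 164.6] 258
{'time_s': 1.6, 'joint_positions': array([ 1.1344,  0.3322, -0.0647,  1.4601,  0.0216,  1.3499, -0.0885]), 'qd': array([-0.002 ,  0.0012,  0.0006,  0.0019,  0.0001,  0.0002, -0.0001]), 'tau': array([  0.0004, -62.5223,   0.0494, -39.1828,   0.0165,   0.0019,
        -0.    ]), 'tool_pos': array([ 0.2513, -0.5723,  0.2423]), 'tool_rot': array([0.    , 0.9787, 0.2054, 0.    ]), 'ft_force': array([-0.0913,  0.2877, -0.2425]), 'ft_torque': array([-0.0096, -0.0067, -0.015 ]), 'grip_force': 0.0, 'width': 0.08564408391419549}
```

View pics/scene0.png

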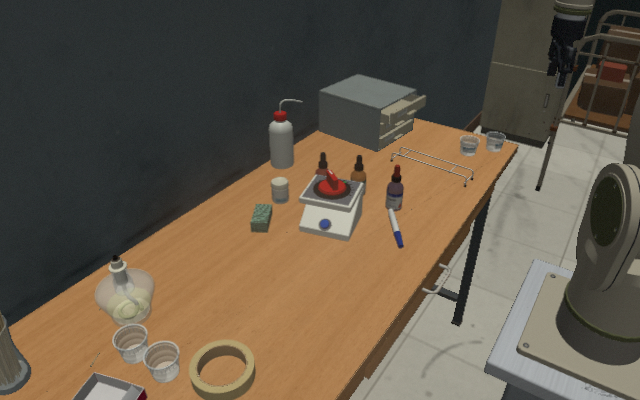

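View pics/top0.png

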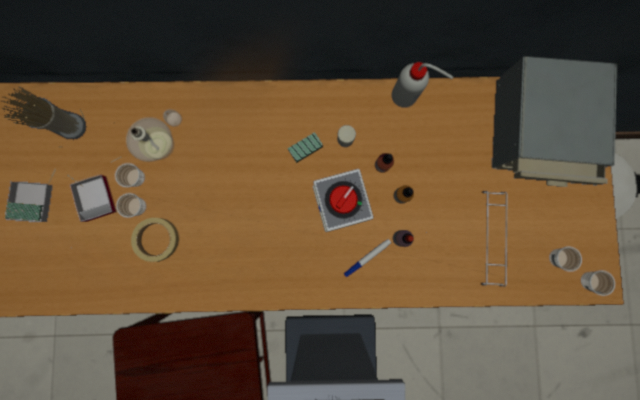

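The scene view shows the timer at about (332,205) with its button at (325,225). The top view shows it at (343,200), with its front facing image left. I'll enlarge both.

```bash
python3 - <<'E'
from h import *
np.set_printoptions(precision=4,suppress=True)
a=cv2.imread('pics/scene0.png')[150:250,270:400];b=cv2.imread('pics/top0.png')[160:240,300:400]
cv2.imwrite('pics/c.png',np.vstack([cv2.resize(a,(520,400),interpolation=cv2.INTER_CUBIC)[:, :],]) )
cv2.imwrite('pics/d.png',cv2.resize(b,(700,560),interpolation=cv2.INTER_CUBIC))
p=manip.get_image('top')
print(p['extrinsics'])
for uv in [(313,185),(357,170),(372,216),(327,230)]: print(uv,atz(p,uv,.093))
print(atz(p,(343,199),.11))
E
```

```text
[[-0.0161 -0.9952  0.0967  0.4906]
 [-0.9998  0.0153 -0.0094  0.0287]
 [ 0.0079 -0.0968 -0.9953  0.9535]
 [ 0.      0.      0.      1.    ]]
(313, 185) [0.6019 0.0451 0.093 ]
(357, 170) [ 0.6338 -0.0525  0.093 ]
(372, 216) [ 0.5317 -0.0828  0.093 ]
(327, 230) [0.5028 0.016  0.093 ]
[ 0.5684 -0.0193  0.11  ]
```

View pics/d.png

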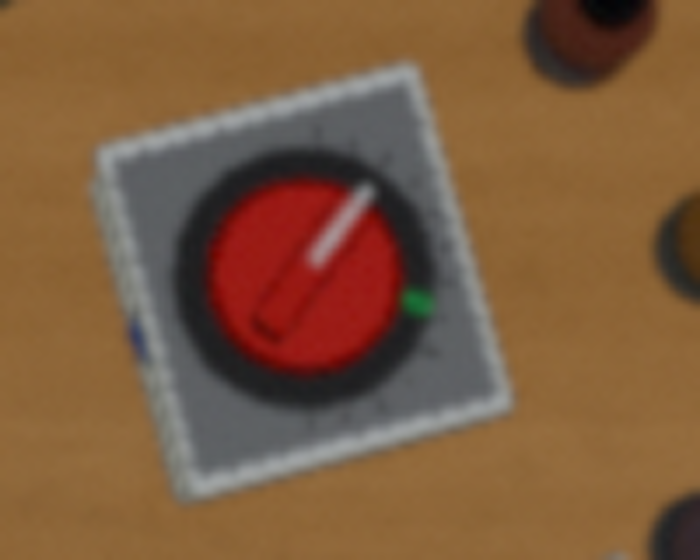

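View pics/c.png

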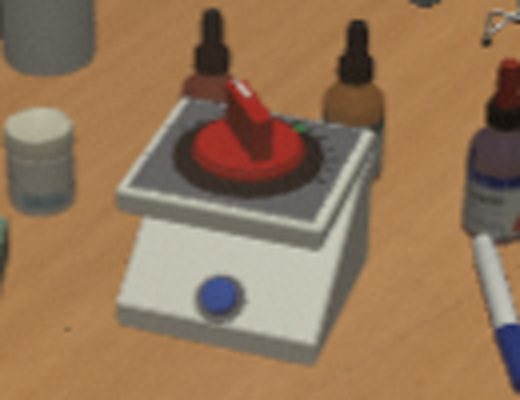

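```bash
cat > fit.py <<'E'
from h import *
from scipy.optimize import least_squares
np.set_printoptions(precision=4,suppress=True)
t=manip.get_image('top');s=manip.get_image('scene')
c=np.array
T=c([(100,152),(415,65),(510,405),(185,500)])/7+[300,160]-.4
S=c([(118,190),(185,98),(375,130),(318,235)])/4+[270,150]-.4
M=c([(-.052,.058,.093),(.055,.058,.093),(.055,-.058,.093),(-.052,-.058,.093)])
B=c([[-.043-.008*.574,0,.028+.008*.819]]);SB=c([[219,296]])/4+[270,150]-.4
def W(X,q): 
    r=R.from_euler('z',q[2]);return r.apply(X)+[q[0],q[1],0]
def f(q):
    # separate small px offset per camera
    return np.r_[(proj(t,W(M,q))-T+q[3:5]).ravel(),(proj(s,W(M,q))-S+q[5:7]).ravel(),(proj(s,W(B,q))-SB+q[5:7]).ravel()*.7,q[3:]]
r=least_squares(f,[.57,-.02,-1.3,0,0,0,0]);q=r.x
print(q,np.degrees(q[2]));print(r.fun)
A=W(c([[.0015,0,.123]]),q)[0];print('axis',A)
def ang(uv,z,o=A):
    P=atz(t,c(uv)/7+[300,160]-.4+q[3:5],z);d=P-o;ti=R.from_euler('z',-q[2]).apply([d[0],d[1],0]);return -np.degrees(np.arctan2(ti[1],ti[0])),1000*np.hypot(d[0],d[1])
print('ring c',ang((305,278),.095)); print('pointer',ang((372,188),.097),'green',ang((418,303),.096))
print('pointer mid',ang((318,262),.13),'wing far end',ang((265,330),.13))
print('button',W(B,q))
E
python3 fit.py
```

```text
[ 0.5683 -0.0188 -1.3269 -0.1565 -0.06    0.2284  0.1943] -76.02483165186194
[-1.3689 -0.9518  0.4672 -0.8152  0.9979  1.3786  0.0604  0.4483 -1.2887
  0.2211 -0.534  -0.5277  0.7145  0.4431  1.0266 -0.5071 -0.2096  0.2517
 -0.1565 -0.06    0.2284  0.1943]
axis [ 0.5687 -0.0203  0.123 ]
ring c (np.float64(-85.42036255204728), np.float64(0.5332559652915951))
pointer (np.float64(-38.98523142210581), np.float64(35.435871106588266)) green (np.float64(26.77248308741143), np.float64(35.83676984615251))
pointer mid (np.float64(-33.280907131327), np.float64(2.829630416061241)) wing far end (np.float64(142.40323790173713), np.float64(23.124662706714833))
button [[0.5568 0.0274 0.0346]]
```

The top crop shows the pointer tip at (372,188) and the green mark at (418,303), so the dial needs about 65° clockwise. The scene crop shows the button at (219,296). Next I'll move above the dial.

Request:
step_arm(
  xyz=[
    [32,-23.6,0],
    [32,-23.6,0],
    [32,-23.6,0],
    [32,-23.6,0],
    [32,-23.6,0],
    [32,-23.6,0],
    [32,-23.6,0],
    [32,-23.6,0],
    [32,-23.6,0],
    [32,-23.6,0],
    [32,-23.6,0],
    [32,-23.6,0],
  ],
  twist=[
    [0,0,0],
    [0,0,0],
    [0,0,0],
    [0,0,0],
    [0,0,0],
    [0,0,0],
    [0,0,0],
    [0,0,0],
    [0,0,0],
    [0,0,0],
    [0,0,0],
    [0,0,0],
  ],
  hand=[1,1,1,1,0.5,0.5,0.5,0.5,0.5,0.5,0.5,0.5],
  grip_force=20,
)

```text
time_s: 2.95
tool_pos: [0.4896, -0.1571, 0.2426]
tool_rot: [0.0, 0.979, 0.205, 0.0]
ft_force: [-0.0, -1.0, 0.3]
width: 0.0427
grip_force: 0.0
```

Request:
step_arm(
  xyz=[
    [32,-23.6,0],
    [32,-23.6,0],
    [32,-23.6,0],
    [32,-23.6,0],
    [0,0,0],
    [0,0,0],
    [0,0,0],
    [0,0,0],
    [0,0,0],
    [0,0,0],
    [0,0,0],
    [0,0,0],
  ],
  twist=[
    [0,0,0],
    [0,0,0],
    [0,0,0],
    [0,0,0],
    [0,0,-8.5],
    [0,0,-8.5],
    [0,0,-8.5],
    [0,0,-8.5],
    [0,0,-8.5],
    [0,0,-8.5],
    [0,0,-8.5],
    [0,0,-8.5],
  ],
  hand=[0.5,0.5,0.5,0.5,0.5,0.5,0.5,0.5,0.5,0.5,0.5,0.5],
)

```text
time_s: 4.15
tool_pos: [0.5683, -0.0207, 0.2424]
tool_rot: [0.0, 0.694, 0.72, -0.0]
ft_force: [-0.6, 0.4, -0.8]
width: 0.0426
grip_force: 0.0
```

Request:
step_arm(
  xyz=[
    [0,0,0],
    [0,0,0],
    [0,0,0],
    [0,0,0],
    [0,0,0],
    [0,0,0],
    [0,0,0],
    [0,0,0],
  ],
  twist=[
    [0,0,-8.5],
    [0,0,-8.5],
    [0,0,-8.5],
    [0,0,-8.5],
    [0,0,-8.5],
    [0,0,-7.8],
    [0,0,0],
    [0,0,0],
  ],
  hand=[0.3,0.3,0.3,0.3,0.3,0.3,0.3,0.3],
)

```text
time_s: 4.95
tool_pos: [0.5683, -0.0208, 0.2423]
tool_rot: [0.0, 0.328, 0.945, 0.0]
ft_force: [0.1, -0.1, -0.3]
width: 0.0253
grip_force: 0.0
```

Request:
step_arm(
  xyz=[
    [0,0,30],
    [0,0,30],
    [0,0,28],
    [0,0,0],
    [0,0,0],
  ],
  twist=[
    [0,0,0],
    [0,0,0],
    [0,0,0],
    [0,0,0],
    [0,0,0],
  ],
  hand=[0.3,0.3,0.3,0.3,0.3],
)

```text
time_s: 5.45
tool_pos: [0.5684, -0.0205, 0.155]
tool_rot: [-0.0, 0.326, 0.945, 0.0]
ft_force: [-0.1, -0.6, 0.6]
width: 0.0256
grip_force: 0.0
```

```bash
python3 - <<'E'
from h import *
t=manip.get_image('top');s=manip.get_image('scene')
a=cv2.resize(s['frame'][130:230,280:400],(600,500),interpolation=cv2.INTER_CUBIC)
st,r=rot();P=st['tool_pos'];print(P,r.as_euler('zyx',degrees=True))
# overlay: projected fingertip predicted inner pad edges, and wing predicted
def mk(X,c):
    for u in proj(s,X): cv2.circle(a,tuple(int(v) for v in ((u-[280,130]+.5)*5)),2,c,-1)
mk([P+r.apply([sx*.011,sy*.0127,.009]) for sx in(-1,1) for sy in(-1,1)],(0,255,0))
w=R.from_euler('z',142.5,degrees=True)
mk([np.array([.5687,-.0203,.130])+w.apply([sx*.023,sy*.006,0]) for sx in(-1,1) for sy in(-1,1)],(255,255,0))
cv2.imwrite('pics/e.png',a)
E
```

```text
[ 0.56924448 -0.02047931  0.15612187] [-1.41949997e+02  1.36784460e-01  1.79987592e+02]
```

View pics/e.png

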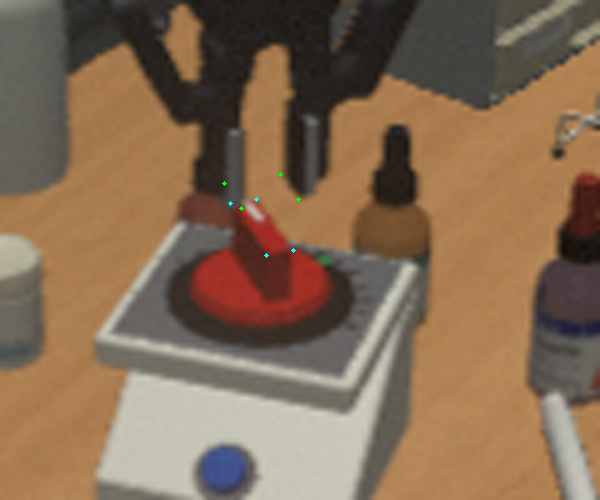

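The scene crop shows the open fingers straddling the wing, pads at about x=243 and 288 and the wing top at (250,203). The projected markers are off by the same small amount, so it is aligned. Descending.

Request:
step_arm(
  xyz=[
    [0,0,12],
    [0,0,12],
    [0,0,9],
    [0,0,0],
    [0,0,0],
  ],
  twist=[
    [0,0,0],
    [0,0,0],
    [0,0,0],
    [0,0,0],
    [0,0,0],
  ],
  hand=[0.3,0.3,0.3,0.3,0.3],
)

```text
time_s: 6.05
tool_pos: [0.5682, -0.0206, 0.121]
tool_rot: [-0.0, 0.325, 0.946, 0.0]
ft_force: [0.1, -0.4, -0.2]
width: 0.0258
grip_force: 0.0
```

Request:
step_arm(
  xyz=[
    [0,0,0],
    [0,0,0],
    [0,0,0],
    [0,0,0],
  ],
  twist=[
    [0,0,0],
    [0,0,0],
    [0,0,0],
    [0,0,0],
  ],
  hand=[0.2,0.2,0.2,0.2],
)

```text
time_s: 6.45
tool_pos: [0.5684, -0.0207, 0.1215]
tool_rot: [0.0, 0.325, 0.946, -0.0]
ft_force: [0.3, 0.7, 0.1]
width: 0.017
grip_force: 0.0
```

Request:
step_arm(
  xyz=[
    [0,0,2],
    [0,0,2],
    [0,0,0],
    [0,0,0],
  ],
  twist=[
    [0,0,0],
    [0,0,0],
    [0,0,0],
    [0,0,0],
  ],
  hand=[0.2,0.2,0.2,0.2],
)

```text
time_s: 6.85
tool_pos: [0.5682, -0.0207, 0.1172]
tool_rot: [-0.0, 0.325, 0.946, -0.0]
ft_force: [-0.1, 0.0, -0.5]
width: 0.0171
grip_force: 0.0
```

Request:
step_arm(
  xyz=[
    [0,0,1],
    [0,0,0],
    [0,0,0],
  ],
  twist=[
    [0,0,0],
    [0,0,0],
    [0,0,0],
  ],
  hand=[0.2,0.2,0.2],
)

```text
time_s: 7.15
tool_pos: [0.5683, -0.0207, 0.1163]
tool_rot: [0.0, 0.326, 0.946, -0.0]
ft_force: [0.2, -0.4, -0.3]
width: 0.0174
grip_force: 0.0
```

Request:
step_arm(
  xyz=[
    [0,0,1],
    [0,0,0],
    [0,0,0],
  ],
  twist=[
    [0,0,0],
    [0,0,0],
    [0,0,0],
  ],
  hand=[0.2,0.2,0.2],
)

```text
time_s: 7.45
tool_pos: [0.5684, -0.0207, 0.1154]
tool_rot: [0.0, 0.326, 0.946, 0.0]
ft_force: [-0.2, -0.5, 2.2]
width: 0.0172
grip_force: 0.7
```

Request:
step_arm(
  xyz=[
    [0,0,1],
    [0,0,0],
    [0,0,0],
  ],
  twist=[
    [0,0,0],
    [0,0,0],
    [0,0,0],
  ],
  hand=[0.2,0.2,0.2],
)

```text
time_s: 7.75
tool_pos: [0.5685, -0.0206, 0.1153]
tool_rot: [0.0, 0.325, 0.946, -0.0]
ft_force: [-4.5, -1.1, 10.3]
width: 0.017
grip_force: 5.4
```

Request:
step_arm(
  xyz=[
    [0,0,0],
    [0,0,0],
    [0,0,0],
  ],
  twist=[
    [0,0,0],
    [0,0,0],
    [0,0,0],
  ],
  hand=[0.17,0.17,0.17],
)

```text
time_s: 8.05
tool_pos: [0.5688, -0.0205, 0.1154]
tool_rot: [0.001, 0.325, 0.946, 0.0]
ft_force: [-2.5, 0.1, 10.5]
width: 0.0144
grip_force: 4.9
```

Request:
step_arm(
  xyz=[
    [0,0,0],
    [0,0,0],
    [0,0,0],
  ],
  twist=[
    [0,0,0],
    [0,0,0],
    [0,0,0],
  ],
  hand=[0.155,0.155,0.155],
)

```text
time_s: 8.35
tool_pos: [0.569, -0.0204, 0.1154]
tool_rot: [0.001, 0.325, 0.946, 0.0]
ft_force: [-1.7, 0.4, 8.6]
width: 0.0132
grip_force: 4.9
```

Request:
step_arm(
  xyz=[
    [0,0,0],
    [0,0,0],
    [0,0,0],
  ],
  twist=[
    [0,0,0],
    [0,0,0],
    [0,0,0],
  ],
  hand=[0.14,0.14,0.14],
)

```text
time_s: 8.65
tool_pos: [0.5693, -0.0201, 0.1154]
tool_rot: [0.001, 0.325, 0.946, 0.001]
ft_force: [0.1, 0.8, 7.1]
width: 0.0122
grip_force: 8.0
```

Request:
step_arm(
  xyz=[
    [0,0,0.5],
    [0,0,0],
    [0,0,0],
    [0,0,0],
  ],
  twist=[
    [0,0,0],
    [0,0,0],
    [0,0,0],
    [0,0,0],
  ],
  hand=[0.1,0.1,0.1,0.1],
  grip_force=30,
)

```text
time_s: 9.05
tool_pos: [0.5694, -0.02, 0.1155]
tool_rot: [0.001, 0.325, 0.946, 0.0]
ft_force: [-0.6, 1.4, 13.2]
width: 0.0113
grip_force: 34.1
```

Request:
step_arm(
  xyz=[
    [0,0,0],
    [0,0,0],
    [0,0,0],
    [0,0,0],
  ],
  twist=[
    [0,0,2],
    [0,0,3],
    [0,0,4],
    [0,0,4],
  ],
  hand=[0.1,0.1,0.1,0.1],
)

```text
time_s: 9.45
tool_pos: [0.5695, -0.0199, 0.1154]
tool_rot: [0.001, 0.431, 0.902, 0.001]
ft_force: [-0.3, 0.9, 11.5]
width: 0.0115
grip_force: 33.9
```

Request:
step_arm(
  xyz=[
    [0,0,0],
    [0,0,0],
    [0,0,0],
    [0,0,0],
    [0,0,0],
    [0,0,0],
  ],
  twist=[
    [0,0,4],
    [0,0,4],
    [0,0,4],
    [0,0,4],
    [0,0,4],
    [0,0,4],
  ],
  hand=[0.1,0.1,0.1,0.1,0.1,0.1],
)

```text
time_s: 10.05
tool_pos: [0.5698, -0.0197, 0.1155]
tool_rot: [0.001, 0.609, 0.793, 0.001]
ft_force: [0.8, 1.8, 9.6]
width: 0.0114
grip_force: 33.7
```

Request:
step_arm(
  xyz=[
    [0,0,0],
    [0,0,0],
    [0,0,0],
    [0,0,0],
    [0,0,0],
    [0,0,0],
    [0,0,0],
  ],
  twist=[
    [0,0,4],
    [0,0,4],
    [0,0,4],
    [0,0,4],
    [0,0,4],
    [0,0,0],
    [0,0,0],
  ],
  hand=[0.1,0.1,0.1,0.1,0.1,0.1,0.1],
)

```text
time_s: 10.75
tool_pos: [0.5701, -0.0197, 0.1155]
tool_rot: [0.001, 0.737, 0.676, 0.002]
ft_force: [2.9, 2.9, 8.5]
width: 0.0115
grip_force: 33.4
```

```bash
python3 - <<'E'
from h import *
t=manip.get_image('top');s=manip.get_image('scene');_,r=rot();print(r.as_euler('zyx',degrees=True))
a=cv2.resize(s['frame'][150:210,285:375],(720,480),interpolation=cv2.INTER_CUBIC)
cv2.imwrite('pics/f.png',a);cv2.imwrite('pics/tf.png',t['frame'])
E
```

```text
[ -85.03246729    0.25236518 -179.94939848]
```

View pics/f.png

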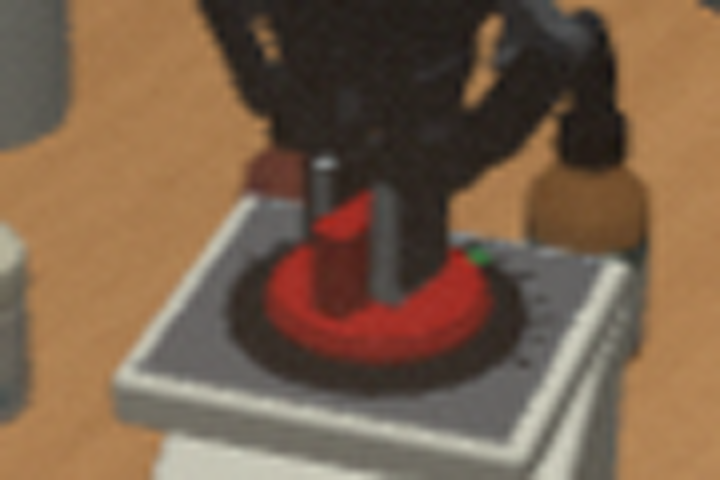

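The crop shows the wing gripped square, the green mark still visible at (478,257), and the pointer not there yet. I'll refine the mark's angle by colour.

```bash
python3 - <<'E'
from h import *
t=manip.get_image('top');s=manip.get_image('scene')
_,r=rot();print(r.as_euler('zyx',degrees=True))
def cen(f,m): 
    ys,xs=np.nonzero(m);w=f[ys,xs]; return np.array([(xs*w).sum(),(ys*w).sum()])/w.sum(),len(xs)
def ga(name,p,roi):
    f=cv2.imread(name).astype(float);x0,x1,y0,y1=roi
    g=np.clip(f[...,1]-np.maximum(f[...,0],f[...,2])-12,0,None);m=np.zeros(g.shape,bool);m[y0:y1,x0:x1]=1;m&=g>0
    c,n=cen(g,m);P=atz(p,c,.0955);return c,n,P
c,n,P=ga('pics/top0.png',t,(350,366,195,210));print('top',c,n,P)
c2,n2,P2=ga('pics/scene0.png',s,(338,355,175,188));print('scene',c2,n2,P2)
# ring: dark pixels in top0
f=cv2.imread('pics/top0.png');g=f.max(2);m=np.zeros(g.shape,np.uint8);m[178:222,320:366]=(g[178:222,320:366]<60)
k=cv2.findContours(m,cv2.RETR_EXTERNAL,cv2.CHAIN_APPROX_NONE)[0];k=max(k,key=len)
e=cv2.fitEllipse(k);print('ring',e);O=atz(t,e[0],.0954);print(O,np.degrees(np.arctan2(*(P-O)[[1,0]])),np.linalg.norm(P-O))
# red skirt
hs=(f[...,2].astype(int)-f[...,1]>70);m=np.zeros(g.shape,np.uint8);m[180:220,325:362]=hs[180:220,325:362]
k=max(cv2.findContours(m,cv2.RETR_EXTERNAL,cv2.CHAIN_APPROX_NONE)[0],key=len);e=cv2.fitEllipse(cv2.convexHull(k));print('skirt',e,atz(t,e[0],.102))
# white pointer pixels
w=f.min(2);m=np.zeros(g.shape,bool);m[184:200,342:356]=1;m&=w>90
ys,xs=np.nonzero(m);print(np.c_[xs,ys,w[ys,xs]].tolist())
# scene green dir with axis offset
A=np.array([.5699,-.0197]);
for Q in(P,P2): d=Q[:2]-A;print(np.degrees(np.arctan2(d[1],d[0])),np.hypot(*d))
E
```

```text
[ -85.03056797    0.24765575 -179.94971349]
top [359.30555556 202.75757576] 17 [ 0.56093209 -0.05557747  0.0955    ]
scene [344.62135922 181.57281553] 5 [ 0.56049726 -0.06141357  0.0955    ]
ring ((342.9217224121094, 199.08848571777344), (33.878334045410156, 33.960243225097656), 163.96490478515625)
[ 0.56954136 -0.01994922  0.0954    ] -103.58463955009925 0.036653805668545196
skirt ((343.0558166503906, 198.974365234375), (26.932329177856445, 27.354900360107422), 119.25653076171875) [ 0.56917807 -0.01987123  0.102     ]
[[351, 187, 117], [352, 187, 121], [350, 188, 106], [351, 188, 130], [352, 188, 104], [349, 189, 101], [350, 189, 125], [351, 189, 114], [348, 190, 91], [349, 190, 130], [350, 190, 128], [348, 191, 120], [349, 191, 131], [350, 191, 98], [347, 192, 116], [348, 192, 134], [349, 192, 108], [346, 193, 107], [347, 193, 141], [348, 193, 123], [345, 194, 92], [346, 194, 133], [347, 194, 134], [348, 194, 94], [345, 195, 121], [346, 195, 132], [347, 195, 101], [344, 196, 93], [345, 196, 129], [346, 196, 108], [345, 197, 103]]
-104.03405690748349 0.036981298079783426
-102.70285452534249 0.04276018838735892
```

Request:
step_arm(
  xyz=[
    [0.3,0.3,0.3],
    [0,0,0],
    [0,0,0],
    [0,0,0],
    [0,0,0],
  ],
  twist=[
    [0,0,2.8],
    [0,0,2.8],
    [0,0,2.8],
    [0,0,0],
    [0,0,0],
  ],
  hand=[0.1,0.1,0.1,0.1,0.1],
)

```text
time_s: 11.45
tool_pos: [0.5703, -0.0196, 0.1155]
tool_rot: [0.001, 0.785, 0.62, 0.002]
ft_force: [0.9, 1.4, 12.3]
width: 0.0116
grip_force: 34.0
```

```bash
python3 - <<'E'
from h import *
_,r=rot();print(r.as_euler('zyx',degrees=True))
E
```

```text
[ -76.62010709    0.24435741 -179.9779082 ]
```

Request:
step_arm(
  xyz=[
    [0,0,0],
    [0,0,0],
    [0,0,-1.5],
    [0,0,-15],
    [0,0,-40],
    [0,0,-40],
    [0,0,-40],
    [0,0,0],
    [0,0,0],
  ],
  twist=[
    [0,0,0],
    [0,0,0],
    [0,0,0],
    [0,0,0],
    [0,0,0],
    [0,0,0],
    [0,0,0],
    [0,0,0],
    [0,0,0],
  ],
  hand=[0.17,0.2,0.25,0.25,0.25,0.25,0.25,0,0],
)

```text
time_s: 12.35
tool_pos: [0.5688, -0.0203, 0.2514]
tool_rot: [0.001, 0.785, 0.62, 0.001]
ft_force: [0.1, -0.7, 0.1]
width: -0.0002
grip_force: 0.0
```

```bash
python3 - <<'E'
from h import *
t=manip.get_image('top');s=manip.get_image('scene')
a=cv2.resize(s['frame'][140:240,280:400],(600,500),interpolation=cv2.INTER_CUBIC)
cv2.imwrite('pics/g.png',a);cv2.imwrite('pics/tg.png',t['frame']);cv2.imwrite('pics/sg.png',s['frame'])
print(manip.observe()['tool_pos'])
E
```

```text
[ 0.56800489 -0.02050881  0.24929442]
```

View pics/g.png

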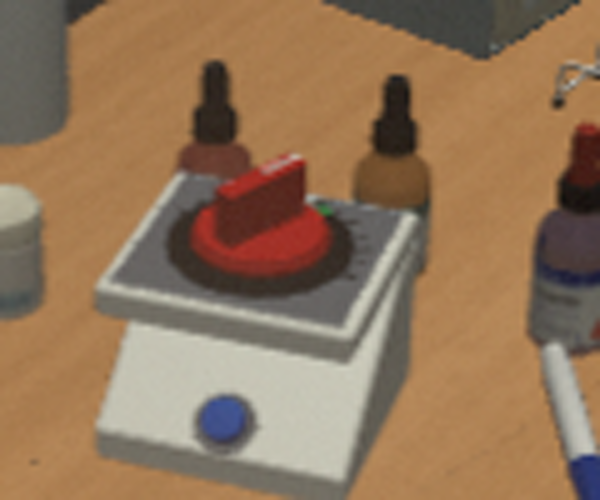

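The crop shows the timer in its place (button at (224,418)), the wing now pointing at the green mark (322,208), and the fingers clear. I'll move aside and verify the dial from above.

Request:
step_arm(
  xyz=[
    [34,-17,17],
    [34,-17,17],
    [34,-17,17],
    [34,-17,17],
    [0,0,0],
    [0,0,0],
    [0,0,0],
    [0,0,0],
  ],
  twist=[
    [0,0,0],
    [0,0,0],
    [0,0,0],
    [0,0,0],
    [0,0,-6.8],
    [0,0,-6.8],
    [0,0,-6.8],
    [0,0,-6.8],
  ],
  hand=[0,0,0,0,0,0,0,0],
)

```text
time_s: 13.25
tool_pos: [0.5331, 0.1275, 0.1807]
tool_rot: [-0.001, 0.615, 0.789, -0.001]
ft_force: [-0.5, -0.3, 0.9]
width: -0.0001
grip_force: 0.0
```

Request:
step_arm(
  xyz=[
    [0,0,0],
    [0,0,0],
    [0,0,0],
    [0,0,0],
    [0,0,0],
    [0,0,0],
  ],
  twist=[
    [0,-7,0],
    [0,-7,0],
    [0,-7,0],
    [0,-7,0],
    [0,-7,0],
    [0,0,0],
  ],
  hand=[0,0,0,0,0,0],
)

```text
time_s: 13.85
tool_pos: [0.5317, 0.1306, 0.1791]
tool_rot: [0.236, 0.585, 0.753, -0.187]
ft_force: [-0.1, 1.2, -1.2]
width: 0.0003
grip_force: 0.0
```

```bash
python3 - <<'E'
from h import *
t=manip.get_image('top');s=manip.get_image('scene')
cv2.imwrite('pics/th.png',cv2.resize(t['frame'][165:235,305:380],(750,700)[:2] if 0 else (600,560),interpolation=cv2.INTER_CUBIC));cv2.imwrite('pics/th0.png',t['frame'])
st,r=rot();print(st['tool_pos'],r.as_matrix(),st['joint_positions'])
B=np.array([.5576,.0278,.0346]);n=np.array([-.139,.557,.819]);
print('to P=B+n*.08 tool axes mm',1000*r.inv().apply(B+n*.08-st['tool_pos']))
f=t['frame'].astype(int)
g=np.clip(f[...,1]-np.maximum(f[...,0],f[...,2])-12,0,None);m=np.zeros(g.shape,bool);m[195:210,350:366]=1;g=g*m;ys,xs=np.nonzero(g);w=g[ys,xs];c=[(xs*w).sum()/w.sum(),(ys*w).sum()/w.sum()];print('green',c)
w=t['frame'].min(2).astype(int);m=np.zeros(w.shape,bool);m[194:210,343:357]=1;m&=w>95;ys,xs=np.nonzero(m);print(np.c_[xs,ys,w[ys,xs]].tolist())
d=t['frame'].max(2);m=np.zeros(d.shape,np.uint8);m[178:222,320:366]=(d[178:222,320:366]<60)
k=max(cv2.findContours(m,cv2.RETR_EXTERNAL,cv2.CHAIN_APPROX_NONE)[0],key=len);e=cv2.fitEllipse(k);print('ring',e)
E
```

```text
[0.5334321  0.12792025 0.18077777] [[-0.19834198  0.97079294  0.13498716]
 [ 0.7961988   0.23990381 -0.55544003]
 [-0.5716012  -0.00269046 -0.82052717]] [-0.10471291  0.41208886 -0.66539582  1.69842673  0.76526696  1.51495047
 -0.73178928]
to P=B+n*.08 tool axes mm [-0.72087353 -0.44529877 98.80357904]
green [np.float64(359.6470588235294), np.float64(202.94771241830065)]
[[346, 197, 105], [347, 197, 99], [345, 198, 118], [346, 198, 141], [347, 198, 145], [348, 198, 134], [349, 198, 122], [350, 198, 111], [351, 198, 97], [346, 199, 103], [347, 199, 119], [348, 199, 132], [349, 199, 143], [350, 199, 145], [351, 199, 140], [352, 199, 134], [353, 199, 119], [350, 200, 99], [351, 200, 108], [352, 200, 121], [353, 200, 118], [354, 200, 105], [355, 200, 107], [355, 201, 114], [356, 201, 120], [355, 202, 98], [356, 202, 124]]
ring ((343.0281677246094, 199.17626953125), (33.71266174316406, 33.888710021972656), 131.0272979736328)
```

View pics/th.png

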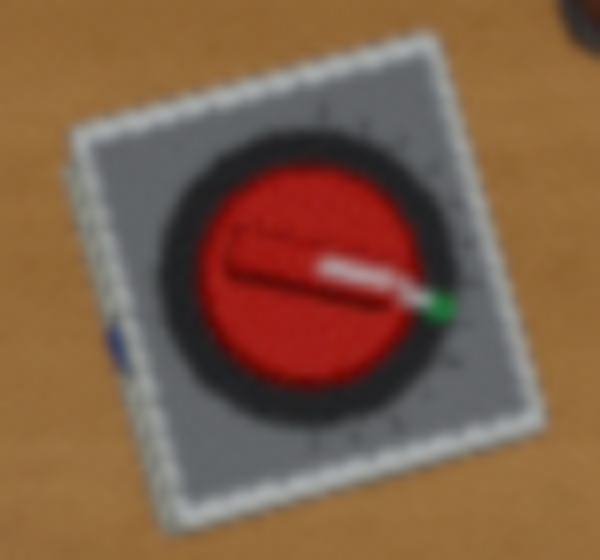

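The top crop shows the white pointer tip at (428,298) meeting the green mark at (440,306), and the ring centre unmoved. I'll check the pointer angle numerically.

```bash
python3 - <<'E'
from h import *
t=manip.get_image('top')
f=t['frame'];w=f.min(2).astype(float)
O=atz(t,(343.0,199.13),.0954)[:2]
fn=cv2.imread('pics/top0.png').min(2).astype(float)
def score(img,a,off):
    d=np.array([np.cos(a),np.sin(a)]);X=[[*(O+off+d*r),.1302] for r in np.linspace(.004,.021,12)]+[[*(O+off+d*r),.0972] for r in (.032,.0335)]
    u=proj(t,X).astype(np.float32);v=cv2.remap(img.astype(np.float32),u[:,:1],u[:,1:],cv2.INTER_LINEAR).ravel();return v[:12].mean(),v[12:].mean()
for nm,img,c in(('now',w,-103.4),('before',fn,-38)):
  for a in np.arange(c-6,c+6.1,1):
    q=[score(img,np.radians(a),np.array([x,y])) for x in(-.001,0,.001) for y in(-.001,0,.001)]
    print(nm,a,np.round(score(img,np.radians(a),0)),round(max(x[0] for x in q)))
E
```

```text
now -109.4 [115.  48.] 128
now -108.4 [119.  58.] 130
now -107.4 [123.  69.] 131
now -106.4 [126.  78.] 131
now -105.4 [129.  88.] 131
now -104.4 [130.  97.] 130
now -103.4 [131. 105.] 131
now -102.4 [131. 111.] 132
now -101.4 [130. 107.] 132
now -100.4 [129. 101.] 131
now -99.4 [127.  94.] 129
now -98.4 [123.  88.] 130
now -97.4 [119.  78.] 130
before -44.0 [109.  49.] 126
before -43.0 [113.  60.] 127
before -42.0 [118.  70.] 127
before -41.0 [122.  83.] 128
before -40.0 [125.  94.] 129
before -39.0 [127. 106.] 129
before -38.0 [129. 112.] 129
before -37.0 [129. 115.] 129
before -36.0 [129. 112.] 129
before -35.0 [128. 108.] 128
before -34.0 [125. 101.] 128
before -33.0 [123.  90.] 127
before -32.0 [120.  78.] 126
```

Request:
step_arm(
  xyz=[
    [-0.7,-0.4,30],
    [0,0,30],
    [0,0,30],
    [0,0,25],
    [0,0,20],
    [0,0,13],
    [0,0,0],
    [0,0,0],
  ],
  twist=[
    [0,0,0],
    [0,0,0],
    [0,0,0],
    [0,0,0],
    [0,0,0],
    [0,0,0],
    [0,0,0],
    [0,0,0],
  ],
  hand=[0,0,0,0,0,0,0,0],
)

```text
time_s: 14.8
tool_pos: [0.5543, 0.0445, 0.0619]
tool_rot: [0.237, 0.589, 0.75, -0.185]
ft_force: [-0.4, 0.1, 0.6]
width: 0.0003
grip_force: 0.0
```

```bash
python3 - <<'E'
from h import *
s=manip.get_image('scene');st,r=rot();P=st['tool_pos']
B=np.array([.5576,.0278,.0346]);n=np.array([-.139,.557,.819]);print(P,1000*r.inv().apply(B-P),st['ft_force'])
a=cv2.resize(s['frame'][150:250,270:390],(600,500),interpolation=cv2.INTER_CUBIC);cv2.imwrite('pics/i.png',a)
E
```

```text
[0.5544646  0.04513135 0.06217964] [ 1.39102    -1.13363059 32.67450062] [ 0.20084226 -0.1645358   0.37393784]
```

View pics/i.png

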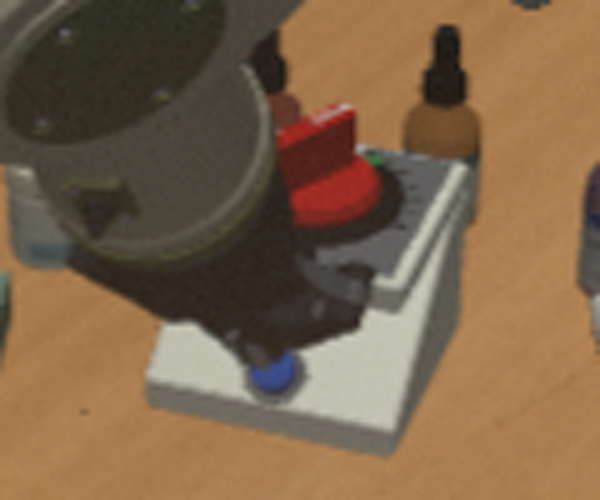

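The crop shows the closed fingers pointing at the button (275,372), with the rest of the gripper clear of the top's edge. Advancing.

Request:
step_arm(
  xyz=[
    [1.2,-1,8],
    [0,0,8],
    [0,0,2],
    [0,0,0],
  ],
  twist=[
    [0,0,0],
    [0,0,0],
    [0,0,0],
    [0,0,0],
  ],
  hand=[0,0,0,0],
)

```text
time_s: 15.25
tool_pos: [0.555, 0.0349, 0.0453]
tool_rot: [0.236, 0.588, 0.751, -0.186]
ft_force: [-0.5, -0.1, 0.0]
width: 0.0002
grip_force: 0.0
```

Request:
step_arm(
  xyz=[
    [0,0,2],
    [0,0,1],
    [0,0,0],
    [0,0,0],
  ],
  twist=[
    [0,0,0],
    [0,0,0],
    [0,0,0],
    [0,0,0],
  ],
  hand=[0,0,0,0],
)

```text
time_s: 15.65
tool_pos: [0.5557, 0.0337, 0.0434]
tool_rot: [0.237, 0.588, 0.751, -0.185]
ft_force: [-0.3, -0.3, -0.1]
width: 0.0001
grip_force: 0.0
```

Request:
step_arm(
  xyz=[
    [0,0,2],
    [0,0,0],
    [0,0,0],
  ],
  twist=[
    [0,0,0],
    [0,0,0],
    [0,0,0],
  ],
  hand=[0,0,0],
)

```text
time_s: 15.95
tool_pos: [0.5561, 0.0326, 0.0418]
tool_rot: [0.237, 0.588, 0.751, -0.185]
ft_force: [0.2, 1.1, 0.8]
width: -0.0001
grip_force: 0.9
```

Request:
step_arm(
  xyz=[
    [0,0,1],
    [0,0,1],
    [0,0,0],
    [0,0,0],
  ],
  twist=[
    [0,0,0],
    [0,0,0],
    [0,0,0],
    [0,0,0],
  ],
  hand=[0,0,0,0],
)

```text
time_s: 16.35
tool_pos: [0.5563, 0.0315, 0.0401]
tool_rot: [0.237, 0.588, 0.751, -0.185]
ft_force: [-0.9, 2.6, 1.9]
width: 0.0
grip_force: 1.4
```

Request:
step_arm(
  xyz=[
    [0,0,1],
    [0,0,1],
    [0,0,0],
    [0,0,0],
  ],
  twist=[
    [0,0,0],
    [0,0,0],
    [0,0,0],
    [0,0,0],
  ],
  hand=[0,0,0,0],
)

```text
time_s: 16.75
tool_pos: [0.5565, 0.0313, 0.0396]
tool_rot: [0.237, 0.588, 0.751, -0.185]
ft_force: [-6.9, 5.7, 15.7]
width: -0.0001
grip_force: 8.3
```

Request:
step_arm(
  xyz=[
    [0,0,-2],
    [0,0,-4],
    [0,0,-10],
    [0,0,-25],
    [0,0,-40],
    [0,0,-40],
    [0,0,-40],
    [0,0,0],
  ],
  twist=[
    [0,0,0],
    [0,0,0],
    [0,0,0],
    [0,0,0],
    [0,0,0],
    [0,0,0],
    [0,0,0],
    [0,0,0],
  ],
  hand=[0,0,0,0,0,0,0,0],
)

```text
time_s: 17.55
tool_pos: [0.5349, 0.1247, 0.1747]
tool_rot: [0.238, 0.588, 0.752, -0.182]
ft_force: [0.2, -0.3, 0.4]
width: -0.0001
grip_force: 0.0
```

```bash
python3 - <<'E'
from h import *
t=manip.get_image('top');s=manip.get_image('scene')
def ph(a,b,roi):
    x0,x1,y0,y1=roi;g=lambda i:cv2.cvtColor(i,cv2.COLOR_BGR2GRAY)[y0:y1,x0:x1].astype(np.float32)
    return cv2.phaseCorrelate(g(a),g(b),cv2.createHanningWindow((x1-x0,y1-y0),cv2.CV_32F))
print(ph(cv2.imread('pics/th0.png'),t['frame'],(310,376,166,234)), 'vs before turn',ph(cv2.imread('pics/top0.png'),t['frame'],(310,376,166,234)))
print('button/panel',ph(cv2.imread('pics/scene0.png'),s['frame'],(300,350,205,240)))
# homography-like rotation check
wm=np.eye(2,3,dtype=np.float32);g=lambda i:cv2.cvtColor(i,cv2.COLOR_BGR2GRAY)[162:238,305:380]
m=np.full((76,75),255,np.uint8);cv2.circle(m,(38,37),20,0,-1)
c,wm=cv2.findTransformECC(g(cv2.imread('pics/top0.png')),g(t['frame']),wm,cv2.MOTION_EUCLIDEAN,(3,100,1e-6),m,3);x=wm@[38,37,1]-[38,37];print(c,np.degrees(np.arctan2(wm[1,0],wm[0,0])),x)
a=cv2.resize(s['frame'][140:260,250:410],(800,600),interpolation=cv2.INTER_CUBIC);cv2.imwrite('pics/j.png',a)
st=manip.observe();print(st['tool_pos'],st['ft_force'])
E
```

```text
((0.05564570094563237, 0.09786949017115631), 0.8967416223920421) vs before turn ((-0.15006150495413095, 0.051003070368189185), 0.5629959882777414)
button/panel ((-0.05839789056832245, 0.1139228713674072), 1.0355024737781948)
0.9971390372167345 0.050503224 [ 0.01742311 -0.0259253 ]
[0.53442025 0.12045214 0.17085107] [ 0.15320211  0.02998476 -0.69170354]
```

View pics/j.png

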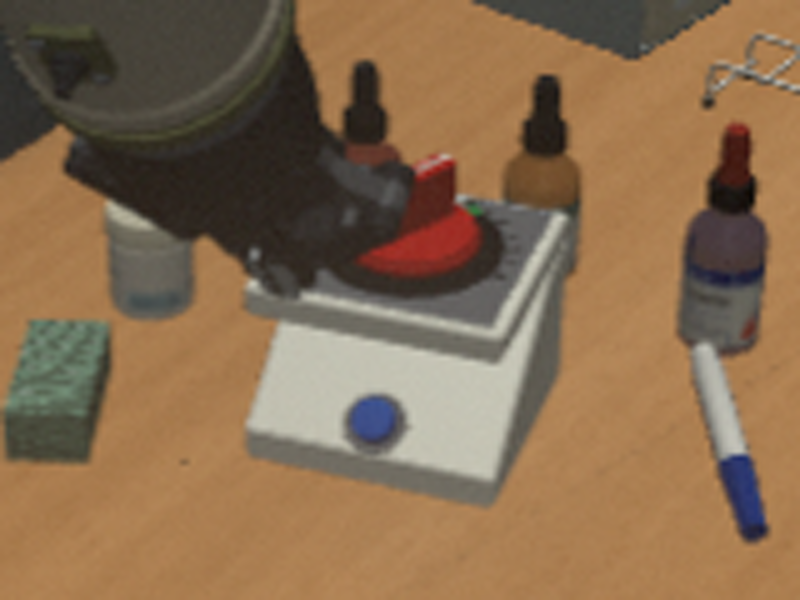

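The crop shows the timer unmoved, the button sprung back out at (375,420), the pointer at the mark, and the arm clear of everything. Handing in.

```bash
python3 -c "
from workcell import manip
print(manip.finish_job())"
```

```text
the job is handed in; nothing more can be done
None
```

I turned the dial to the green mark (within about 1° in the top camera), then pushed the start button to its stop, and it sprang back. The timer did not measurably move, nothing else was touched, and the job was handed in at about 18 s.

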